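Set the board holder to its length mark and squeeze the cam lever shut

ROBOT

A 6-joint arm with a two-finger parallel gripper is mounted at the origin on a cart in front of the work surface, level with it; the furniture and walls round the work are solid. World frame = base frame: x ahead of the robot, y to its left, z up, the work surface at z = 0. Lengths are in m, angles in rad, forces in N, time in s.
With the tool pointing down it reaches from about 0.375 to 0.975 m from the base axis. Payload 3.8 kg.
Tool frame: the origin (TCP) lies at the very end of the fingers, on their centre line; the grasp point (between the pads) lies 19 mm behind it; y points along the fingers, x is the direction in which the jaws open and shut, and the axes are right-handed (so a half turn about y gives the same grasp; the last joint's range is limited). The gripper opens to 85 mm and grips with 20 to 120 N. Pads are 22 mm wide; open, the fingers measure 114 mm over their backs; the gripper's body (76 mm by 85 mm) begins 54 mm behind the grasp point. The pads swing forward as they close: fully open they stand 13 mm farther back than shut.
Start: joints at [-1.306, 0.264, 1.604, -0, 1.274, -0.037], TCP at [0.201, -0.644, 0.231] pointing down, gripper open.
Joint ranges: [-2.63, 2.63], [-0.94, 2.18], [0.31, 2.57], [-1.31, 4.45], [0, 2.66], [-2.55, 2.55]. Speed limits (rad/s): [2.57, 2.57, 3.14, 3.14, 3.14, 3.14].

INTERFACE

Orientations are given as [roll, pitch, yaw] about the fixed x, y, z axes, in that order (R = Rz(yaw) Ry(pitch) Rx(roll)).
In Python, from plant import r gives the robot as it stands.
- The arm moves only by the shell command python3 -m crank 'ROWS' [FORCE]. ROWS is text: rows parted by semicolons, each of 7 numbers parted by spaces: the shift along the tool's x, y, z scaled (see below), then the turn, a rotation vector about the tool's x, y, z scaled (see below), then the closure, from 0 (fully open) to 1 (shut). In form: x y z wx wy wz jaw; .... A call has exactly 8 rows; each row is the pose to reach, as a shift and turn from the pose measured when the call began, along the tool's axes at that moment; what a row does not reach only later rows make up. The controller multiplies each number of a shift by 0.15 m and each number of a turn by pi/2 rad. A row lasts 1/8 s, in which the tool goes at most 62.5 mm and 10.7 degrees, less where a joint would pass 70% of its speed; a pose out of reach is approached as far as the arm can. A call with a number of a shift or a turn outside -1 to 1 is refused whole. A call with a gripper value outside its range is refused whole. The fingers move at their own pace and stop on an object; FORCE is the grip in N (left out, the last holds). Time passes only in rows, so rows that repeat a pose let the fingers close, or fill a call up. It gives the time, the measured TCP pose, the force and the opening at its end, in the units of the state.
- r.sense(): the state, without advancing time (a new reading comes with each control period).
- r.read_camera(name): name is "scene" or "top" or "wrist"; returns the picture (400x640x3 uint8, red, green, blue); there is no depth.
- r.camera_params(name): a dict with "mtx" (3x3 intrinsics, pixels), "position" and "attitude" of the camera in the world; the wrist camera has in their place "tool_from_camera" (4x4, takes a point from camera to tool coordinates, whose origin is the TCP and whose axes are the tool frame's). Camera axes: x right, y down, z forward; pixel columns grow to the right and rows downward; lengths in m; the calibration is good to about 2 mm. A picture is of the moment at which its call begins: read the wrist's pose just before it. camera_params takes no time and is no camera call.
- r.close_job(): hands the job in, once; it reports no verdict.
Trained networks look in the newest picture that a camera, given by its name, has taken for a name from the list of things; names that differ only in an ending like _2 or _b are one class to them, and where a whole thing is asked for, a point or a joint stands for the part that bears it (a point fixed in the world has none). Each returns a list of dicts, best first, with "confidence" (0 to 1); they miss things now and then, are a little off and sometimes report something else, mostly with a low value. They report only what shows in the picture. A call takes as long as a camera call.
- r.find_in(camera, target): "xyz" ([x, y, z] in m, in world coordinates, good to about 4 mm: the middle of the surface that is visible of it).
- r.silhouettes(camera, target): "region" (400x640 bool, what is visible of it).
- r.mark_of(camera, target): "xyz" ([x, y, z] in m, in world coordinates, good to about 4 mm: a listed point, or the origin of a listed thing).
The state is a dict: "time_s": time; "joint_positions": joint angles; "joint_velocities": joint speeds; "tau": joint torques, N m; "ee_pos": TCP position; "orientation": TCP orientation; "force": force on the tool from outside, world axes, zero at the start; "ft_torque": the same for the moment, N m; "gripper_width": opening from 0.0 (shut) to 1.0 (fully open).
Only numpy, scipy, OpenCV 4.12 (cv2) and the standard library are available. Lean on these libraries where they do the work, as an engineer would, in place of code of your own. Each camera call takes 0.05 s, during which the arm holds its last target.

TASK

Set the board holder on the bench for the next batch of boards: pull its black parking knob straight up until it clicks and stays up, then push the sliding jaw against its spring until its red pointer stands opposite the blue clip on the scale. Holding the jaw there, squeeze the orange cam lever fully closed between the fingers, one finger on the lever and the other on the rubber pad across from it. Finish while still gripping lever and pad, with the pointer at the clip, and leave the other things on the bench alone.

Things in the scene. Friction and masses are not known exactly. Their poses are not given: they have to be found in the camera images.
- board_holder: board holder, fixed to the bench: black base 66 x 243 mm with an aluminium rail (rib top 36 mm high) and a fixed jaw (plate 100 mm wide, 38 to 80 mm high, inner face at y = +105 mm). Origin: on the bench under the rail, 115 mm from the parked end of the base. y: along the rail to the fixed jaw; x: across, to the rubber-pad side; the white scale, the clip and the lever are on the -x side
- sliding_jaw (a joint): how far (m) the sliding jaw is pushed along the holder's +y to the fixed jaw: 0 = parked, 0.09 = stop. A spring pushes it back towards 0 with 5 to 6 N all along the travel; it springs back if let go with the lever open. With the parking knob down it moves no more than about 1 mm
- jaw_back (a point): middle of the back (-y) face of the sliding jaw's plate, on the rail's centre line, 62 mm above the bench. The plate (100 mm wide, 38 to 80 mm high, 10 mm thick) is pushed in +y by both open fingers, set down behind it on either side of the black upright, which reaches from x = -13.5 to +3 mm and 34 mm back from here, 43 to 76 mm high
- jaw_plate: the aluminium plate of the sliding jaw (see jaw_back); its origin lies on the bench level under jaw_back and moves with the jaw
- grip_pad: black ribbed rubber pad on the +x face of the upright, where one finger presses: outer face 6 mm to +x of the rail's centre line, 2.5 to 34.5 mm behind jaw_back, 46.5 to 75.5 mm high. Its origin is the same point as jaw_plate's
- cam_lever (a joint): angle (rad) of the orange cam lever: 0 = closed (parallel to the rail, jaw locked), 0.5 = fully open, tip swung out to -x. It starts between 0.42 and 0.5 and stays where it is left; closing it takes up to about 8 N near the tip, and it holds itself closed
- lever_hinge (a point): axis (vertical) of the cam lever, 64 mm above the bench: 18.2 mm to -x of the rail's centre line and 46 mm behind jaw_back; moves with the jaw
- lever_tip (a point): free end of the cam lever, 38 mm from its hinge, 64 mm above the bench; the lever points from its hinge towards the jaw plate. The lever is 7 mm thick; its end part stands 54 to 74 mm high
- lever_paddle: orange arm of the cam lever. Origin on the hinge axis, 54 mm above the bench; y points to its tip. Closed, its outer face is 21.7 mm to -x of the rail's centre line: lever and pad together are then 27.7 mm wide. Open, the tip reaches 40 mm to -x: fingers opened 75 mm or more and centred 8 mm to -x of the centre line pass outside lever and pad
- park_knob (a joint): how far (m) the parking knob is pulled up: 0 = down (pin in the rail, jaw blocked), 0.012 = fully up; the pin is clear above 0.009. A ball detent has to be overcome (about 3 N, between 2 and 10 mm) and then holds it up
- knob_grip (a point): middle of the round black parking knob with a red dot on top, 21 mm across, 18 mm high, on the tail of the sliding jaw 76 mm behind jaw_back; this point is 60 mm above the bench while the knob is down, the knob's top 69 mm. The tail beneath it is 20 mm wide and 44 mm high
- pointer (a point): tip of the red pointer that reaches from the sliding jaw forward and down to the scale, 25 mm ahead (+y) of jaw_back, 28.5 mm to -x of the centre line, 14 mm above the bench
- index_clip: the blue clip with a white line on top, 8 mm wide along the rail, its top 24 mm above the bench, pinched on the edge of the base beside the scale: the length mark. Origin: middle of its face towards the pointer; its y axis runs along the rail like the holder's. The pointer is opposite the clip when its tip has the clip's y within half the clip's width
- phone: a dark phone lying on a brown mat, 168 x 81 x 9 mm; bystander
- marker_pen: a marker pen lying on the bench, 135 mm long; bystander
- transformer_0: a small yellow and black transformer, 39 mm, near the board holder; bystander
- transformer_3: a small yellow and black transformer, 36 mm, before the stacked boards; bystander
- tweezers: steel tweezers, 117 mm long; bystander
- cutters: side cutters with blue handles, 143 mm long; bystander
- board_a: a small green circuit board, 40 x 105 x 23 mm, on the blue log book; bystander

How it is judged:
On the way, in this order (a step that is already met when the one before it is completed fails the run):
1. the parking knob is pulled up and stays up while the jaw is still at its parked end (value of joint park_knob above 0.009 m and value of joint sliding_jaw below 0.004 m), for 0.2 s.
2. with the lever still open, the fingers hold the sliding jaw with its pointer opposite the clip (y of pointer in the frame of index_clip between -0.004 and 0.004 m and value of joint cam_lever above 0.2 rad and contact force between the fingers and jaw_plate above 1 N), for 0.15 s.
3. the lever is squeezed fully closed between the fingers with the pointer opposite the clip (y of pointer in the frame of index_clip between -0.004 and 0.004 m and value of joint cam_lever below 0.05 rad and contact force between the fingers and lever_paddle above 2 N and contact force between the fingers and grip_pad above 2 N), for 0.3 s.
At the end, for the whole second after the job is handed in: The pointer is within 4 mm of the clip's middle along the rail and the jaw does not move, the cam lever is closed (below 0.05 rad), the parking knob is up (above 9 mm), and the fingers are still gripping: more than 2 N on the lever and more than 2 N on the rubber pad (all of step 3 and value of joint park_knob above 0.009 m and velocity of joint sliding_jaw between -0.01 and 0.01 m/s); the arm keeps its last pose, push and grip.
It fails at once if one of the other things on the bench is pushed more than 2 cm (distance of any of phone, marker_pen, transformer_0, transformer_3, tweezers, cutters, board_a from where it was at the start of the episode above 0.02 m).
It also fails if it takes over 45 s, if anything falls off the work surface, if the arm or the gripper's body presses on something with over 40 N, if the wrist force passes 120 N, or if a joint passes its speed limit or range.

## Working session

There is one attempt and no reset: what is moved stays moved. The work goes in short steps, Python scripts to look and compute and a shell command to move; the robot and the scene stay as the last step left them, time stands still between calls to the robot, and variables do not carry over. Pictures are saved under pics/ and viewed, and the job is handed in when it is done.

```bash
ls; mkdir -p pics
python3 - <<'E'
from plant import r
import cv2
s=r.sense(); print(s)
for c in ("scene","top"):
    im=r.read_camera(c); cv2.imwrite(f"pics/{c}0.png",im[:,:,::-1]); print(c,r.camera_params(c))
print(r.camera_params("wrist"))
for t in ["jaw_back","knob_grip","lever_tip","lever_hinge","pointer","index_clip","board_holder"]:
    for c in ("scene","top"):
        print(t,c,[(d["confidence"],d["xyz"]) for d in r.mark_of(c,t)][:2])
E
```

```text
pics
{'time_s': 0.0, 'joint_positions': array([-1.30588179e+00,  2.64760551e-01,  1.60537565e+00,  1.88738176e-05,
        1.27372881e+00, -3.69228807e-02]), 'joint_velocities': array([ 0.00147924, -0.00033303, -0.00058855, -0.0010533 , -0.00075831,
       -0.00019572]), 'tau': array([-1.46160266e-03, -5.15122890e+01, -3.67316937e+01, -1.89162365e-04,
        1.30520290e-02, -1.19230100e-05]), 'ee_pos': array([ 0.20045582, -0.64377148,  0.22995618]), 'orientation': array([-1.57069442,  0.00227014, -1.26896434]), 'force': array([-0.82596667,  0.39690417,  0.21004346]), 'ft_torque': array([-0.02476175,  0.01267024,  0.01028921]), 'gripper_width': 1.002250528869248}
scene {'mtx': array([[401.77338615,   0.        , 320.96144752],
       [  0.        , 401.77338615, 205.5957137 ],
       [  0.        ,   0.        ,   1.        ]]), 'position': array([-0.0161058 ,  0.97067204,  0.92036274]), 'attitude': array([-2.24326017, -0.01772763, -2.56182641])}
top {'mtx': array([[371.92686358,   0.        , 322.5455293 ],
       [  0.        , 371.92686358, 201.66002692],
       [  0.        ,   0
[... 812 characters left out ...]
5])]
knob_grip top [(0.69, [0.4285, 0.3429, 0.0533]), (0.54, [0.3971, 0.3244, 0.0611])]
lever_tip scene [(0.64, [0.4619, 0.3579, 0.0647]), (0.35, [0.6074, 0.1402, -0.0017])]
lever_tip top [(0.62, [0.4572, 0.3586, 0.0629])]
lever_hinge scene [(0.59, [0.471, 0.3219, 0.0635]), (0.48, [0.4235, 0.3458, 0.0618])]
lever_hinge top [(0.44, [0.4218, 0.3408, 0.0671])]
pointer scene [(0.8, [0.4962, 0.3497, 0.0164])]
pointer top [(0.7, [0.4968, 0.3498, 0.0142])]
index_clip scene [(0.58, [0.4718, 0.3235, -0.0032]), (0.57, [0.3968, 0.3259, 0.0618])]
index_clip top []
board_holder scene [(0.67, [0.4971, 0.3221, 0.0017])]
board_holder top [(0.91, [0.491, 0.3225, -0.0012]), (0.64, [0.4372, -0.2126, -0.0042])]
```

View pics/scene0.png

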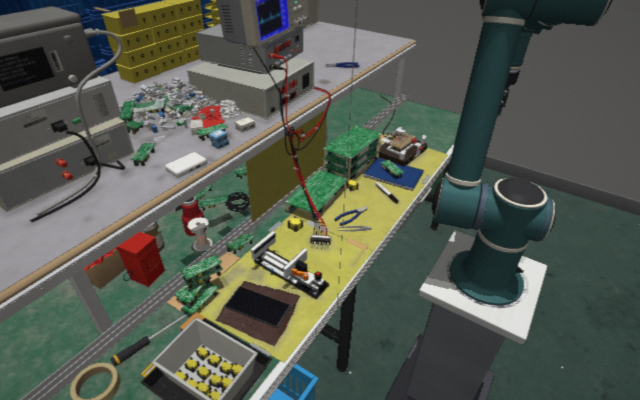

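View pics/top0.png

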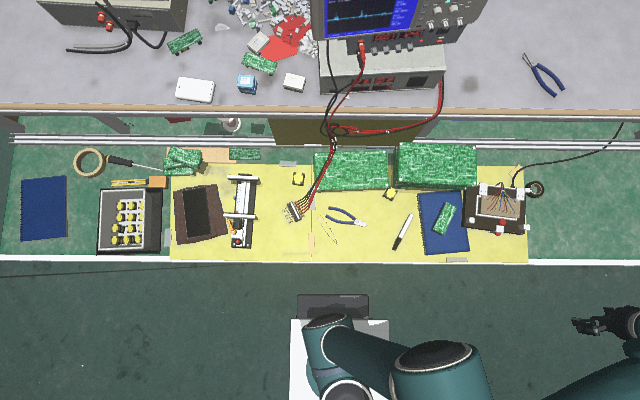

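```bash
python3 - <<'E'
import cv2
a=cv2.imread("pics/scene0.png"); cv2.imwrite("pics/sz.png",cv2.resize(a[140:340,200:460],None,fx=3,fy=3,interpolation=2)[:600,:780])
b=cv2.imread("pics/top0.png"); cv2.imwrite("pics/tz.png",cv2.resize(b[130:270,165:365],None,fx=4,fy=4,interpolation=2))
E
cat > h.py <<'E'
from plant import r
import numpy as np, cv2
from scipy.spatial.transform import Rotation as R
def pose():
    s=r.sense(); return s, np.array(s["ee_pos"]), R.from_euler("xyz",s["orientation"])
def st():
    s,p,q=pose(); print("t %.2f"%s["time_s"],"p",p.round(4),"rpy",np.round(s["orientation"],3),"F",np.round(s["force"],1),"M",np.round(s["ft_torque"],2),"g %.3f"%s["gripper_width"],"q",np.round(s["joint_positions"],2))
def to(pt,rpy=None):
    s,p,q=pose(); d=q.inv().apply(np.array(pt)-p)/0.15
    w=np.zeros(3) if rpy is None else (q.inv()*R.from_euler("xyz",rpy)).as_rotvec()/(np.pi/2)
    print("rows",d.round(4),w.round(4))
def cam(name):
    c=r.camera_params(name); K=np.array(c["mtx"])
    if name=="wrist":
        s,p,q=pose(); T=np.array(c["tool_from_camera"]); return K,(q.as_matrix()@T[:3,:3]),p+q.apply(T[:3,3])
    return K,R.from_euler("xyz",c["attitude"]).as_matrix(),np.array(c["position"])
def proj(name,X,C=None):
    K,Rc,o=C or cam(name); v=(np.atleast_2d(X)-o)@Rc; u=v@K.T; return u[:,:2]/u[:,2:]
def ray_z(name,uv,z,C=None):
    K,Rc,o=C or cam(name); d=Rc@np.linalg.inv(K)@np.array([uv[0],uv[1],1.]); return o+d*(z-o[2])/d[2]
def snap(name,f,scale=1,crop=None):
    C=cam(name); im=r.read_camera(name)[:,:,::-1]
    if crop: im=im[crop[1]:crop[3],crop[0]:crop[2]]
    cv2.imwrite("pics/"+f+".png",cv2.resize(im,None,fx=scale,fy=scale,interpolation=2)); return C
E
```

```text
(no output)
```

View pics/sz.png

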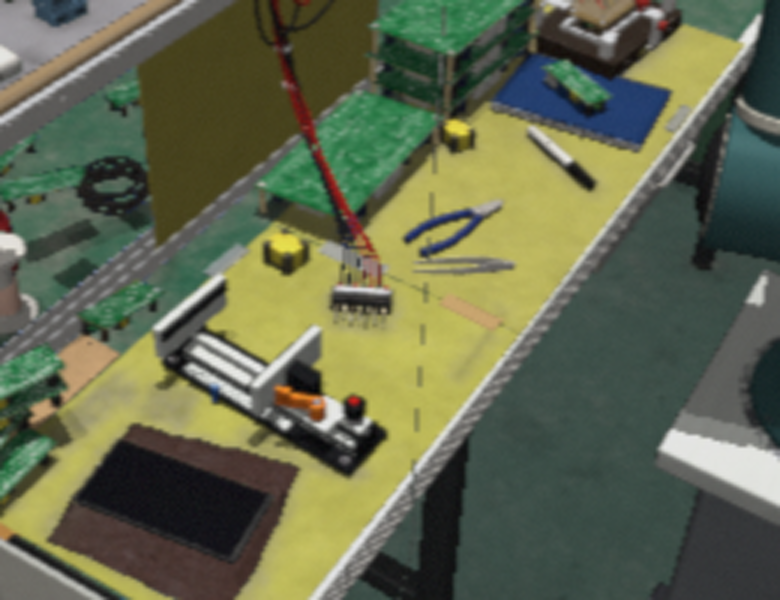

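View pics/tz.png

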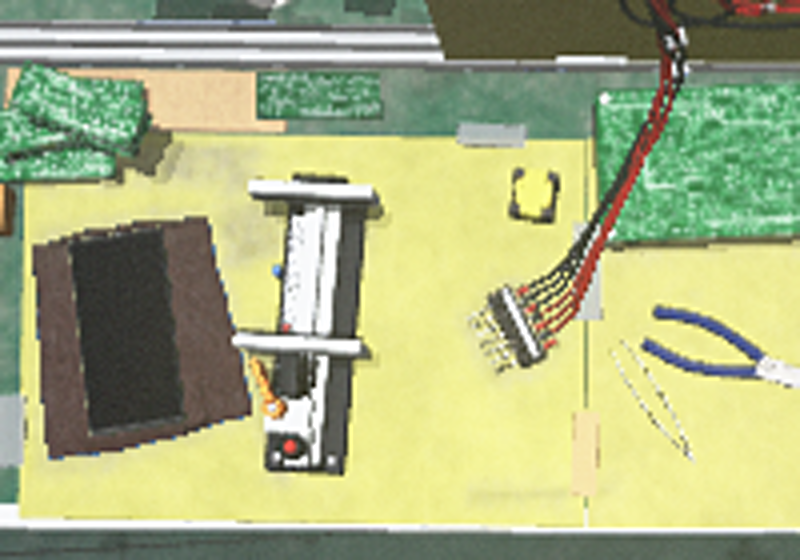

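```bash
python3 -m crank '-0.2 -0.1 0.2 0 0 0 0; -0.4 -0.2 0.4 0 0 0 0; -0.6 -0.3 0.6 0 0 0 0; -0.8 -0.4 0.8 0 0 0 0; -1 -0.5 1 0 0 0 0; -1 -0.5 1 0 0 0 0; -1 -0.5 1 0 0 0 0; -1 -0.5 1 0 0 0 0'; python3 -m crank '-0.25 0 0.25 0 0 0 0; -0.5 0 0.5 0 0 0 0; -0.75 0 0.75 0 0 0 0; -1 0 0.9 0 0 0 0; -1 0 0.9 0 0 0 0; -1 0 0.9 0 0 0 0; -1 0 0.9 0 0 0 0; -1 0 0.9 0 0 0 0'
python3 - <<'E'
from h import *
st(); to([0.40,-0.1,.31])
E
```

```text
time_s: 1.8
ee_pos: [0.2986, -0.4572, 0.3055]
orientation: [-1.571, 0.001, -1.27]
force: [-0.3, -0.6, 0.2]
gripper_width: 0.999
time_s: 2.8
ee_pos: [0.3828, -0.2749, 0.3054]
orientation: [-1.572, 0.001, -1.272]
force: [0.3, 0.5, 0.3]
gripper_width: 1.005
t 2.80 p [ 0.3828 -0.2749  0.3054] rpy [-1.572e+00  1.000e-03 -1.272e+00] F [0.3 0.5 0.3] M [-0.02 -0.02 -0.02] g 1.005 q [-0.68 -0.17  1.92 -0.    1.39  0.6 ]
rows [-1.0808 -0.0296  0.4532] [0. 0. 0.]
```

```bash
python3 -m crank '-0.3 0 0.14 0 0 0 0; -0.6 0 0.27 0 0 0 0; -0.9 0 0.4 0 0 0 0; -1 0 0.45 0 0 0 0; -1 0 0.45 0 0 0 0; -1 0 0.45 0 0 0 0; -1 0 0.45 0 0 0 0; -1 0 0.45 0 0 0 0'; python3 -m crank '-0.3 0 0.1 0 0 0 0; -0.6 0 0.2 0 0 0 0; -0.9 0 0.3 0 0 0 0; -1 0 0.35 0 0 0 0; -1 0 0.35 0 0 0 0; -1 0 0.35 0 0 0 0; -1 0 0.35 0 0 0 0; -1 0 0.35 0 0 0 0';  python3 -m crank '-0.3 0 0.1 0 0 0 0; -0.6 0 0.2 0 0 0 0; -0.9 0 0.3 0 0 0 0; -1 0 0.35 0 0 0 0; -1 0 0.35 0 0.05 0 0; -1 0 0.35 0 0.1 0 0; -1 0 0.35 0 0.19 0 0; -1 0 0.35 0 0.19 0 0'
python3 - <<'E'
from h import *
st(); to([0.42,.34,.26],[-np.pi/2,0,-np.pi/2])
E
```

```text
time_s: 3.8
ee_pos: [0.403, -0.1125, 0.3055]
orientation: [-1.572, 0.001, -1.273]
force: [-0.5, -0.6, 0.4]
gripper_width: 1.0
time_s: 4.8
ee_pos: [0.4093, 0.0456, 0.3056]
orientation: [-1.572, 0.001, -1.275]
force: [0.2, 0.8, 0.1]
gripper_width: 1.001
time_s: 5.8
ee_pos: [0.416, 0.2036, 0.3056]
orientation: [-1.572, 0.0, -1.573]
force: [-0.4, -0.2, -0.7]
gripper_width: 0.997
t 5.80 p [0.416  0.2036 0.3056] rpy [-1.572  0.    -1.573] F [-0.4 -0.2 -0.7] M [0.   0.02 0.03] g 0.997 q [ 0.4  -0.18  1.93  0.    1.39  1.97]
rows [-0.9095  0.3043  0.0257] [ 0.001  -0.0012 -0.0001]
```

```bash
python3 -m crank '-0.3 0.1 0 0 0 0 0; -0.6 0.2 0 0 0 0 0; -0.81 0.27 0.03 0 0 0 0; -0.81 0.27 0.03 0 0 0 0; -0.81 0.27 0.03 0 0 0 0; -0.81 0.27 0.03 0 0 0 0; -0.81 0.27 0.03 0 0 0 0; -0.81 0.27 0.03 0 0 0 0'
python3 - <<'E'
from h import *
st(); C=snap("wrist","w1")
for t in ["jaw_back","knob_grip","lever_tip","lever_hinge","pointer","index_clip","board_holder"]:
    print(t,[(d["confidence"],d["xyz"],proj("wrist",d["xyz"],C).round(0)) for d in r.mark_of("wrist",t)][:2])
E
```

```text
time_s: 6.8
ee_pos: [0.4208, 0.3246, 0.2656]
orientation: [-1.572, 0.001, -1.573]
force: [0.2, 0.6, 0.5]
gripper_width: 1.002
t 6.80 p [0.4208 0.3246 0.2656] rpy [-1.572e+00  1.000e-03 -1.573e+00] F [0.2 0.6 0.5] M [ 0.01  0.02 -0.01] g 1.002 q [ 0.61 -0.03  1.87  0.    1.31  2.18]
jaw_back [(0.59, [0.4722, 0.3259, 0.0603], array([[324., 124.]]))]
knob_grip []
lever_tip [(0.66, [0.4624, 0.3563, 0.0665], array([[293., 135.]]))]
lever_hinge [(0.58, [0.4234, 0.3464, 0.0647], array([[304., 174.]]))]
pointer [(0.72, [0.4968, 0.3541, 0.0108], array([[298.,  99.]])), (0.24, [0.4932, 0.3269, -0.0017], array([[323., 102.]]))]
index_clip [(0.6, [0.543, 0.3493, 0.0136], array([[302.,  53.]]))]
board_holder [(0.84, [0.4912, 0.3271, -0.0017], array([[323., 104.]]))]
```

View pics/w1.png

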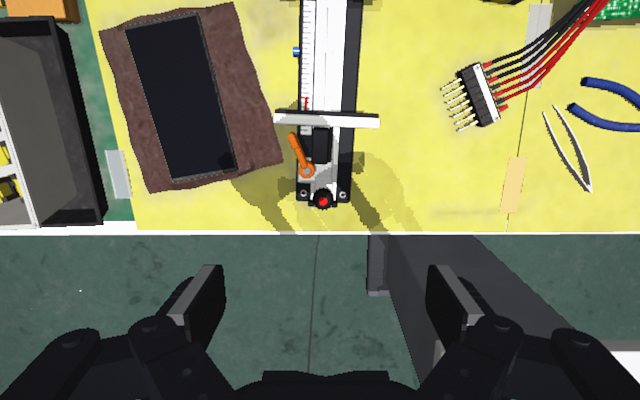

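Run:
```python
from h import *
a=cv2.imread("pics/w1.png"); cv2.imwrite("pics/w1z.png",cv2.resize(a[20:220,255:395],None,fx=4,fy=3,interpolation=2)[:600])
im=a; hsv=cv2.cvtColor(im,cv2.COLOR_BGR2HSV)
def cen(mask,box):
    m=np.zeros_like(mask);x0,y0,x1,y1=box;m[y0:y1,x0:x1]=mask[y0:y1,x0:x1]
    ys,xs=np.nonzero(m); print(len(xs),xs.min(),xs.max(),ys.min(),ys.max()); return xs.mean(),ys.mean()
red=((hsv[:,:,0]<6)|(hsv[:,:,0]>174))&(hsv[:,:,1]>180)&(hsv[:,:,2]>80)
blue=(abs(hsv[:,:,0].astype(int)-112)<12)&(hsv[:,:,1]>120)
u=cen(red,(312,190,335,215)); print(u,ray_z("wrist",u,0.069))
u=cen(red,(290,90,315,113)); print(u,ray_z("wrist",u,0.014))
u=cen(blue,(285,40,310,65)); print(u,ray_z("wrist",u,0.02))
```

```text
66 318 327 197 205
(np.float64(322.74242424242425), np.float64(201.0)) [0.39568078 0.32773256 0.069     ]
20 301 306 97 110
(np.float64(305.05), np.float64(102.7)) [0.49199179 0.34702032 0.014     ]
49 293 299 44 56
(np.float64(296.0816326530612), np.float64(51.285714285714285)) [0.5431525 0.3549539 0.02     ]
```

View pics/w1z.png

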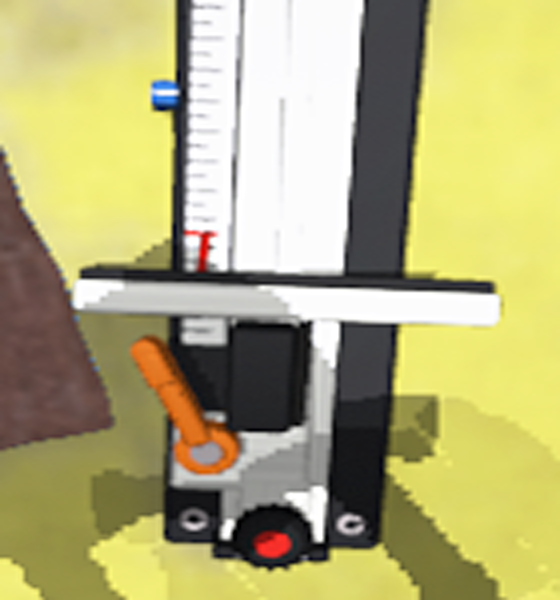

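Run:
```python
from h import *
f=lambda x,y:(255+x/4,20+y/3)
def p(x,y,z): return ray_z("wrist",f(x,y),z)
for a,b in (((75,282),(498,292)),((75,306),(498,322))):
    A=p(*a,.08);B=p(*b,.08); d=A-B; print(A,B,np.linalg.norm(d),np.arctan2(-d[0],d[1]))
# base right edge, left edge at z ~0.01
for a,b in (((427,0),(378,540)),((177,0),(165,540))):
    for z in(0,.02):
        A=p(*a,z);B=p(*b,z); d=A-B; print(A,B,np.arctan2(d[1],d[0]))
print("ptr tip",p(200,234,.014),"clip",p(165,95,.022),p(165,82,.024),p(165,110,.024))
```

```text
[0.48259269 0.37236398 0.08      ] [0.47932099 0.27479599 0.08      ] 0.09762282756275083 -0.03351994044773638
[0.47541602 0.37270039 0.08      ] [0.47028248 0.2744036  0.08      ] 0.09843074272715023 -0.052177454677919816
[0.57606122 0.28575612 0.        ] [0.37659497 0.29524279 0.        ] -0.047524459528498784
[0.57207189 0.28768667 0.02      ] [0.38241267 0.29670691 0.02      ] -0.04752445952849898
[0.5762583  0.35227804 0.        ] [0.37679442 0.36098875 0.        ] -0.04364287025775486
[0.57225928 0.35093794 0.02      ] [0.38260233 0.35922038 0.02      ] -0.04364287025775494
ptr tip [0.49691519 0.34697578 0.014     ] clip [0.54254112 0.35463546 0.022     ] [0.54637136 0.35436873 0.024     ] [0.53755387 0.35461264 0.024     ]
```

Run:
```python
from h import *
to([.396,.3275,.115],[-np.pi/2,0,-1.616])
to([.396,.3275,.05],[-np.pi/2,0,-1.616])
```

```text
rows [-0.0158  1.0008 -0.1622] [ 0.0011  0.0276 -0.0001]
rows [-0.0157  1.4341 -0.1615] [ 0.0011  0.0276 -0.0001]
```

```bash
python3 -m crank '0 0.1 -0.16 0 0.027 0 0; -0.015 0.4 -0.16 0.001 0.027 0 0; -0.015 0.7 -0.16 0.001 0.027 0 0; -0.015 1 -0.16 0.001 0.027 0 0; -0.015 1 -0.16 0.001 0.027 0 0;  -0.015 1 -0.16 0.001 0.027 0 0;  -0.015 1 -0.16 0.001 0.027 0 0;  -0.015 1 -0.16 0.001 0.027 0 0'
python3 - <<'E'
from h import *
C=snap("wrist","w2"); st()
to([.396,.3275,.05],[-np.pi/2,0,-1.616])
E
```

```text
time_s: 8.2
ee_pos: [0.3976, 0.3283, 0.1172]
orientation: [-1.568, 0.002, -1.615]
force: [0.7, 0.4, -0.0]
gripper_width: 0.998
t 8.25 p [0.3973 0.3281 0.1168] rpy [-1.569  0.002 -1.615] F [ 0.5  0.2 -0.1] M [-0.01 -0.03  0.  ] g 1.000 q [0.64 0.06 2.06 0.   1.02 2.26]
rows [ 0.0053  0.4452 -0.0093] [-0.0014  0.0006 -0.0013]
```

View pics/w2.png

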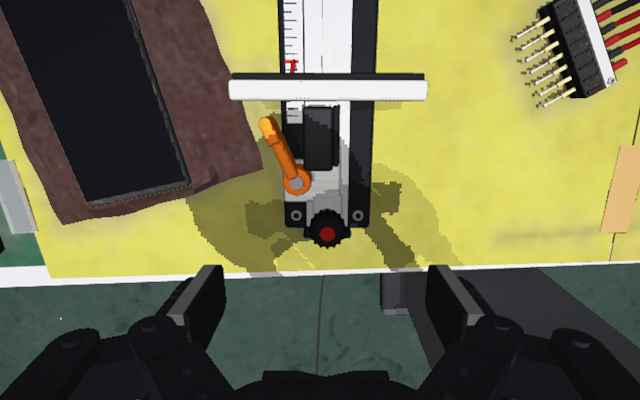

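```bash
python3 - <<'E'
from h import *
C=cam("wrist")
print(ray_z("wrist",(327.5,234.5),.069,C), ray_z("wrist",(292,62),.014,C))
print("plate mid",ray_z("wrist",(229,98),.08,C),ray_z("wrist",(427,98),.08,C))
E
python3 -m crank '0 0.1 -0.01 0 0 0 0; 0 0.2 -0.01 0 0 0 0; 0 0.3 -0.01 0 0 0 0; 0 0.44 -0.01 0 0 0 0; 0 0.445 -0.01 0 0 0 0; 0 0.445 -0.01 0 0 0 0.4; 0 0.445 -0.01 0 0 0 0.7; 0 0.445 -0.01 0 0 0 1' 25;python3 - <<'E'
from h import *
C=snap("wrist","w3"); st()
E
```

```text
[0.39537383 0.32702328 0.069     ] [0.49689672 0.34587218 0.014     ]
plate mid [0.47475518 0.37270325 0.08      ] [0.47028235 0.27429572 0.08      ]
time_s: 9.25
ee_pos: [0.3965, 0.3287, 0.0508]
orientation: [-1.567, 0.003, -1.615]
force: [-0.2, 0.4, -0.5]
gripper_width: 0.374
t 9.30 p [0.3964 0.3287 0.0507] rpy [-1.568  0.003 -1.615] F [ 0.6  0.7 -0.5] M [0.01 0.03 0.01] g 0.281 q [0.64 0.15 2.11 0.   0.88 2.26]
```

View pics/w3.png

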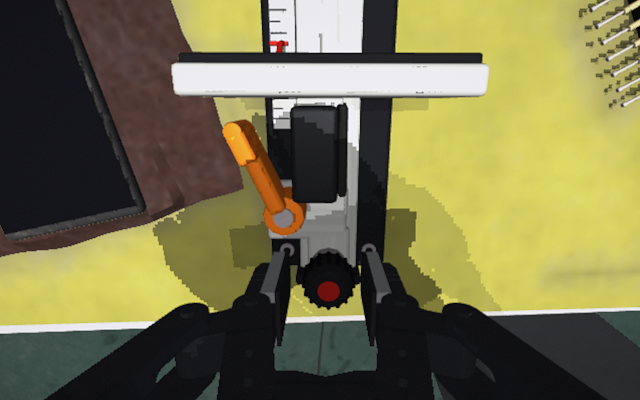

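```bash
python3 -m crank '0 0 0 0 0 0 1; 0 0 0 0 0 0 1; 0 -0.02 0 0 0 0 1; 0 -0.04 0 0 0 0 1; 0 -0.06 0 0 0 0 1; 0 -0.085 0 0 0 0 1; 0 -0.1 0 0 0 0 1; 0 -0.1 0 0 0 0 1';python3 - <<'E'
from h import *
C=snap("wrist","w4"); st()
E
```

```text
time_s: 10.3
ee_pos: [0.3961, 0.3275, 0.0633]
orientation: [-1.567, 0.001, -1.615]
force: [6.0, -0.9, -15.0]
gripper_width: 0.23
t 10.35 p [0.3962 0.3275 0.0633] rpy [-1.567e+00  1.000e-03 -1.615e+00] F [  6.5  -0.5 -15.5] M [-0.17 -1.12  0.02] g 0.233 q [ 0.64  0.13  2.1  -0.    0.91  2.26]
```

View pics/w4.png

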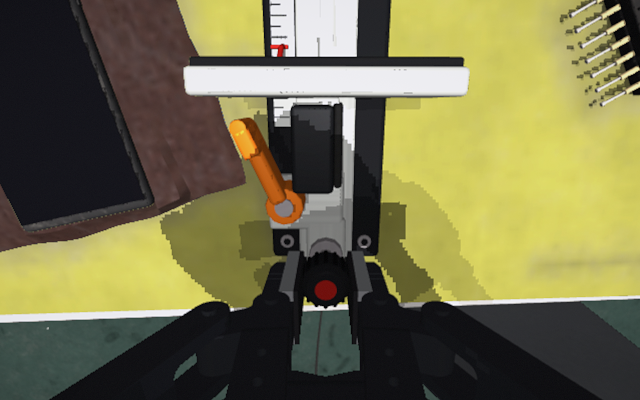

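```bash
python3 -m crank '0 0.015 0 0 0 0 0; 0 0.015 0 0 0 0 0; 0 0.015 0 0 0 0 0; 0 0.015 0 0 0 0 0.08; 0 -0.15 0 0 0 0 0.08; 0 -0.3 0 0 0 0 0.08; 0 -0.45 0 0 0 0 0.08; 0 -0.45 0 0 0 0 0.08';python3 - <<'E'
from h import *
C=snap("wrist","w5"); st()
for t in ["jaw_back","lever_tip","pointer","index_clip","knob_grip"]:
    print(t,[(d["confidence"],d["xyz"],proj("wrist",d["xyz"],C).round(0)) for d in r.mark_of("wrist",t)][:2])
E
```

```text
time_s: 11.35
ee_pos: [0.3975, 0.3287, 0.1332]
orientation: [-1.563, 0.005, -1.615]
force: [-1.0, -0.0, 0.3]
gripper_width: 0.918
t 11.40 p [0.3966 0.328  0.1317] rpy [-1.566  0.003 -1.615] F [ 0.5 -0.8  0.6] M [0.04 0.01 0.  ] g 0.920 q [ 0.64  0.04  2.05 -0.    1.04  2.26]
jaw_back [(0.9, [0.4713, 0.3243, 0.0603], array([[328., 102.]]))]
lever_tip [(0.6, [0.4595, 0.3594, 0.0642], array([[270., 125.]])), (0.5, [0.475, 0.3192, 0.0], array([[334.,  97.]]))]
pointer [(0.55, [0.4958, 0.355, 0.0118], array([[283.,  68.]]))]
index_clip []
knob_grip [(0.63, [0.3931, 0.3273, 0.0681], array([[328., 229.]]))]
```

View pics/w5.png

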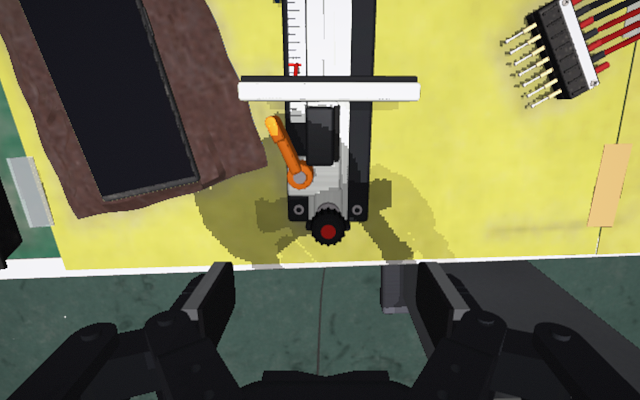

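Run:
```python
from h import *
for z in (.069,.081): print(proj("wrist",[.3955,.3273,z]))
yh=np.array([np.cos(.045),-np.sin(.045),0]);xh=np.array([-np.sin(.045),-np.cos(.045),0])
jb=np.array([.4716,.324,0])
a=jb-.022*yh-.0075*xh; print(a)
rp=[-np.pi/2,0,-1.616]
to([a[0],a[1],.1317],rp); to([a[0],a[1],.046],rp)
```

```text
[[324.64566374 223.66454333]]
[[324.62575349 230.5840723 ]]
[0.44995966 0.33248207 0.        ]
rows [-0.0534 -0.0144  0.3634] [-0.0009  0.0008  0.0001]
rows [-0.0534  0.557   0.3626] [-0.0009  0.0008  0.0001]
```

```bash
python3 -m crank '-0.03 0 0.18 0 0 0 0.08; -0.053 0 0.36 0 0 0 0.08; -0.053 0 0.362 0 0 0 0.08; -0.053 0.15 0.362 0 0 0 0.08; -0.053 0.3 0.362 0 0 0 0.08; -0.053 0.45 0.362 0 0 0 0.08; -0.053 0.555 0.362 0 0 0 0.08; -0.053 0.555 0.362 0 0 0 0.08';python3 - <<'E'
from h import *
C=snap("wrist","w6"); st()
E
```

```text
time_s: 12.65
ee_pos: [0.448, 0.3315, 0.0446]
orientation: [-1.573, -0.002, -1.615]
force: [-0.4, -0.4, -0.7]
gripper_width: 0.917
t 12.70 p [0.4491 0.3321 0.0458] rpy [-1.571e+00 -1.000e-03 -1.615e+00] F [-0.3  0.1  0.3] M [ 0.   -0.05 -0.01] g 0.919 q [ 0.59  0.23  2.02 -0.    0.89  2.21]
```

View pics/w6.png

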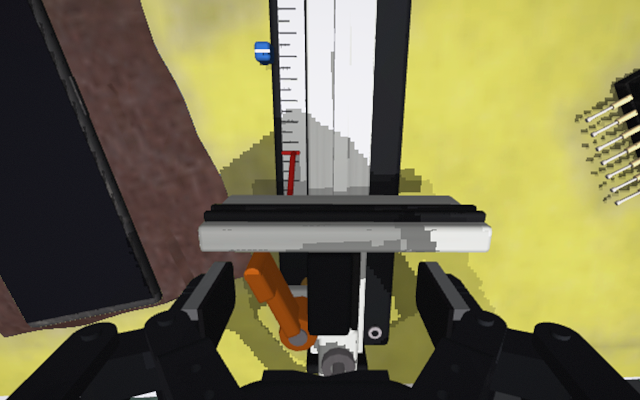

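```bash
cat >> h.py <<'E'
yh=np.array([np.cos(.045),-np.sin(.045),0]);xh=np.array([-np.sin(.045),-np.cos(.045),0])
E
python3 - <<'E'
from h import *
a=cv2.imread("pics/w6.png"); cv2.imwrite("pics/w6z.png",cv2.resize(a[30:210,230:330],None,fx=6,fy=3.3,interpolation=2))
p=ray_z("wrist",(291,152.5),.014);c=ray_z("wrist",(262,51),.024);print(p,c,"gap",(c-p)@yh,(c-p)@xh)
A=ray_z("wrist",(200,250),.07)
for d in r.mark_of("wrist","pointer")+r.mark_of("wrist","index_clip"): print(d["confidence"],d["xyz"])
E
```

```text
[0.49877978 0.34726945 0.014     ] [0.54511495 0.35564094 0.024     ] gap 0.045911675764893176 -0.010447401656031868
0.94 [0.4965, 0.3532, 0.0092]
0.83 [0.5435, 0.3503, 0.0137]
```

View pics/w6z.png

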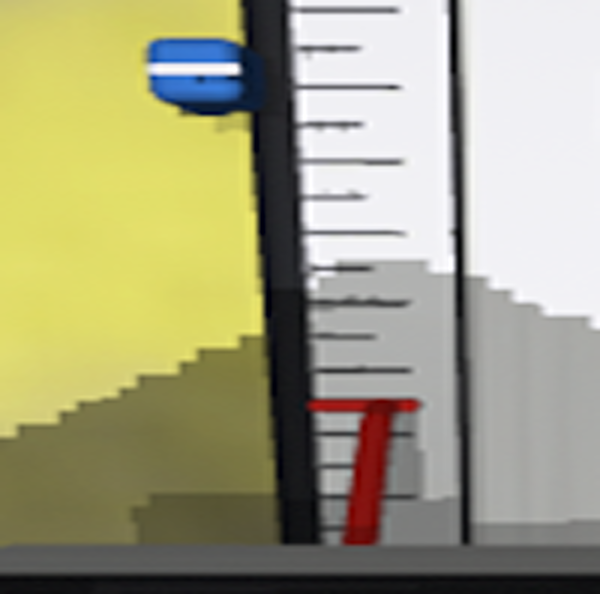

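```bash
python3 -m crank '0 0 0.06 0 0 0 0.08; 0 0 0.12 0 0 0 0.08; 0 0 0.17 0 0 0 0.08; 0 0 0.21 0 0 0 0.08; 0 0 0.25 0 0 0 0.08; 0 0 0.29 0 0 0 0.08; 0 0 0.32 0 0 0 0.08; 0 0 0.32 0 0 0 0.08';python3 - <<'E'
from h import *
C=snap("wrist","w7"); st()
E
```

```text
time_s: 13.8
ee_pos: [0.4985, 0.3309, 0.0479]
orientation: [-1.569, 0.001, -1.616]
force: [-4.5, -0.1, 2.9]
gripper_width: 0.925
t 13.85 p [0.4984 0.3309 0.0478] rpy [-1.569e+00  1.000e-03 -1.615e+00] F [-5.3  0.9  4.6] M [-0.07  0.68 -0.18] g 0.920 q [ 0.54  0.3   1.93 -0.    0.91  2.16]
```

View pics/w7.png

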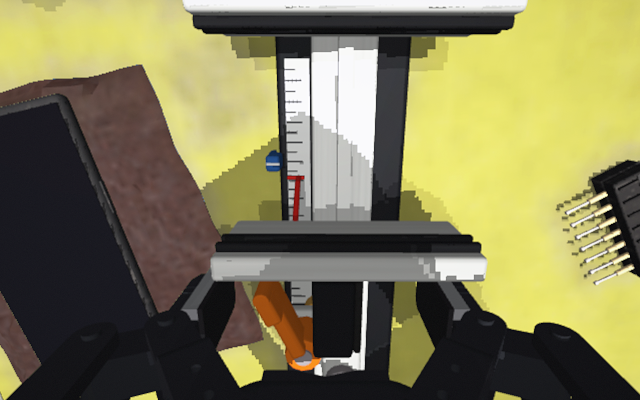

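Run:
```python
from h import *
a=cv2.imread("pics/w7.png"); cv2.imwrite("pics/w7z.png",cv2.resize(a[130:300,190:330],None,fx=5,fy=3.5,interpolation=2))
p=ray_z("wrist",(296,178),.014);c=ray_z("wrist",(273,163),.024);print(p,c,"gap",(c-p)@yh,(c-p)@xh)
for t in("pointer","index_clip","jaw_back","lever_tip"):
  for d in r.mark_of("wrist",t)[:1]: print(t,d["confidence"],d["xyz"])
```

```text
[0.5344448  0.34467221 0.014     ] [0.54453561 0.35435972 0.024     ] gap 0.00964479728340998 -0.010131637387199549
pointer 0.88 [0.532, 0.3552, 0.0118]
index_clip 0.67 [0.543, 0.3472, 0.0179]
jaw_back 0.66 [0.5094, 0.3241, 0.0572]
lever_tip 0.89 [0.4975, 0.3504, 0.0649]
```

View pics/w7z.png

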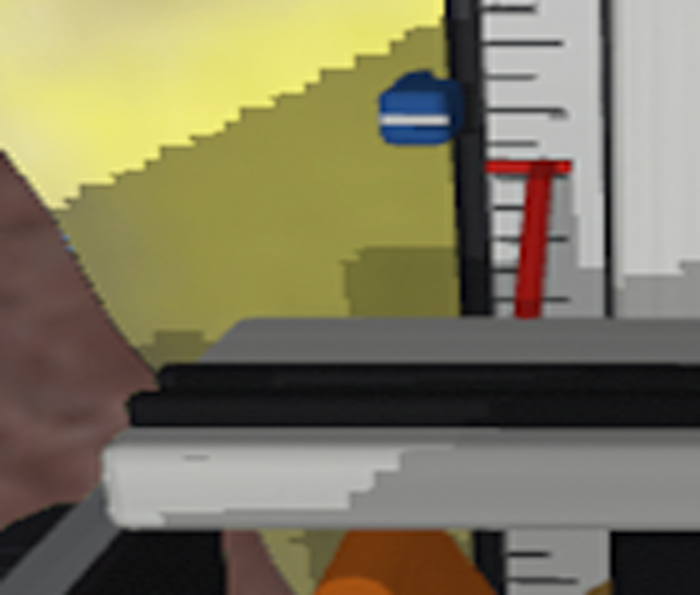

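Run:
```python
from h import *
a=cv2.imread("pics/w7.png"); cv2.imwrite("pics/w7y.png",cv2.resize(a[200:390,180:340],None,fx=4,fy=3,interpolation=2))
for f,t,h in(("w7",(262,295),(303,362)),):
    T=ray_z("wrist",t,.072);H=ray_z("wrist",h,.068);d=T-H;print(T,H,np.arctan2(-d@xh,d@yh),np.linalg.norm(d))
```

```text
[0.50103902 0.35532699 0.072     ] [0.46532481 0.3419009  0.068     ] 0.40458671304414767 0.03836358938782988
```

View pics/w7y.png

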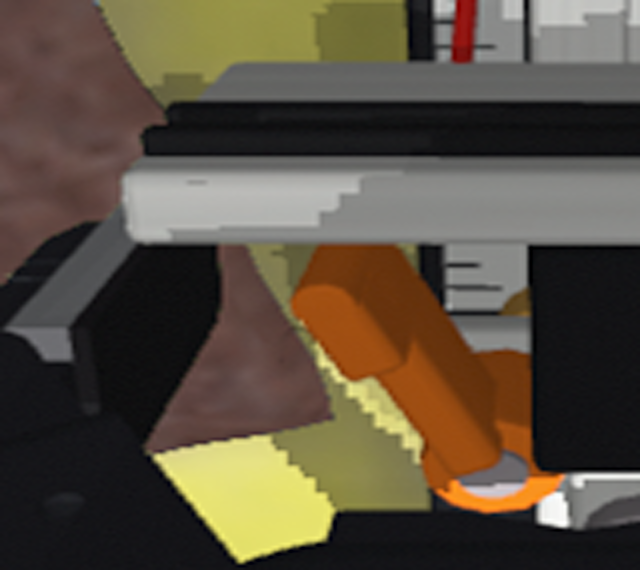

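```bash
python3 -m crank '0 0 0.02 0 0 0 0.08; 0 0 0.04 0 0 0 0.08; 0 0 0.064 0 0 0 0.08; 0 0 0.064 0 0 0 0.08; 0 0 0.064 0 0 0 0.08; 0 0 0.064 0 0 0 0.08; 0 0 0.064 0 0 0 0.08; 0 0 0.064 0 0 0 0.08';python3 - <<'E'
from h import *
C=snap("wrist","w8"); st()
a=cv2.imread("pics/w8.png"); cv2.imwrite("pics/w8z.png",cv2.resize(a[130:330,190:330],None,fx=5,fy=3,interpolation=2))
E
```

```text
time_s: 15.05
ee_pos: [0.5075, 0.3303, 0.0474]
orientation: [-1.569, 0.001, -1.615]
force: [-4.8, 0.9, 4.1]
gripper_width: 0.92
t 15.10 p [0.5075 0.3303 0.0474] rpy [-1.569e+00  1.000e-03 -1.615e+00] F [-5.2  0.2  3. ] M [-0.06  0.73 -0.17] g 0.922 q [ 0.54  0.31  1.91 -0.    0.92  2.15]
```

View pics/w8z.png

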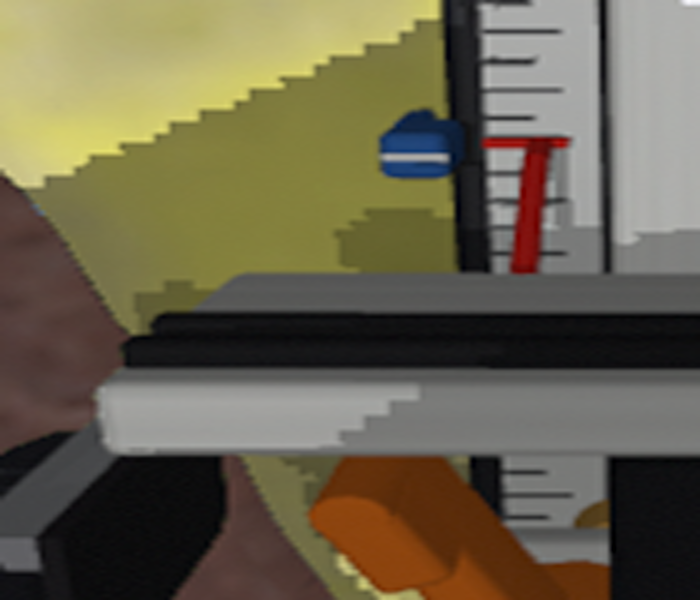

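Run:
```python
from h import *
p=ray_z("wrist",(295,177.5),.014);c=ray_z("wrist",(273,182.5),.024);print(p,c,"gap",(c-p)@yh)
b=ray_z("wrist",(275,168.5),.004); print("clip bottom edge?",b)
```

```text
[0.54397538 0.34453041 0.014     ] [0.54408218 0.35456341 0.024     ] gap -0.00034464357613626055
clip bottom edge? [0.547349   0.35609843 0.004     ]
```

```bash
python3 -m crank '0 0 0.004 0 0 0 0.15; 0 0 0.004 0 0 0 0.25; 0 0 0.004 0 0 0 0.35; 0 0 0.004 0 0 0 0.45; 0 0 0.004 0 0 0 0.5; 0 0 0.004 0 0 0 0.5; 0 0 0.004 0 0 0 0.5; 0 0 0.004 0 0 0 0.5' 40;python3 - <<'E'
from h import *
C=snap("wrist","w9"); st()
a=cv2.imread("pics/w9.png"); cv2.imwrite("pics/w9z.png",cv2.resize(a[130:330,190:330],None,fx=5,fy=3,interpolation=2))
E
```

```text
time_s: 16.1
ee_pos: [0.5077, 0.33, 0.0475]
orientation: [-1.57, 0.0, -1.615]
force: [-6.8, -1.5, 5.3]
gripper_width: 0.499
t 16.15 p [0.5077 0.33   0.0475] rpy [-1.57   0.    -1.615] F [-6.8 -1.5  5.6] M [-0.19  0.98 -0.31] g 0.503 q [ 0.54  0.31  1.91 -0.    0.92  2.15]
```

View pics/w9z.png

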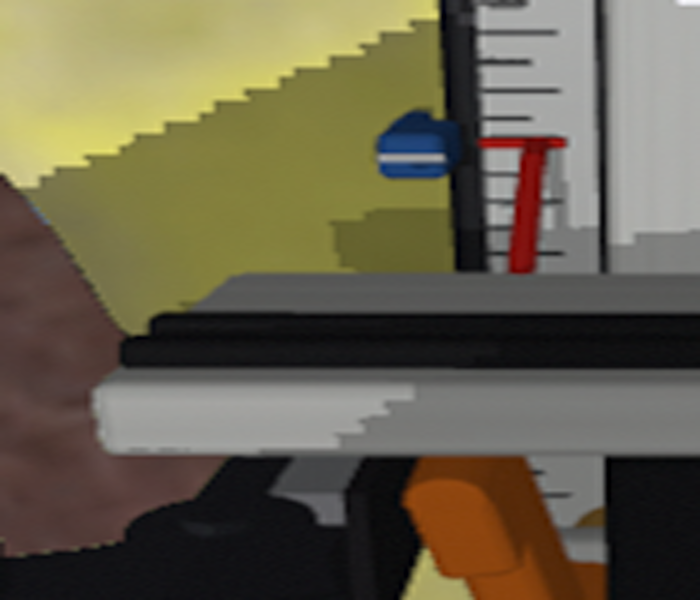

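View pics/w9.png

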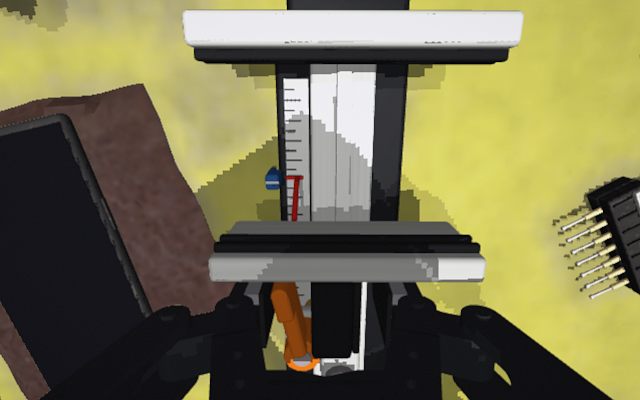

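Pointer still sits at the clip and the lever is partly closed; the fingers are evenly placed. Squeezing on.

```bash
python3 -m crank '0 0 0.003 0 0 0 0.55; 0 0 0.003 0 0 0 0.6; 0 0 0.003 0 0 0 0.65; 0 0 0.003 0 0 0 0.7; 0 0 0.003 0 0 0 0.8; 0 0 0.003 0 0 0 1; 0 0 0.003 0 0 0 1; 0 0 0.003 0 0 0 1' 40;python3 - <<'E'
from h import *
C=snap("wrist","w10"); st()
a=cv2.imread("pics/w10.png"); cv2.imwrite("pics/w10z.png",cv2.resize(a[150:390,210:410],None,fx=3.5,fy=2.5,interpolation=2))
E
```

```text
time_s: 17.15
ee_pos: [0.5077, 0.3297, 0.0478]
orientation: [-1.571, -0.0, -1.616]
force: [-7.4, -1.5, 6.7]
gripper_width: 0.305
t 17.20 p [0.5077 0.3297 0.0479] rpy [-1.571 -0.    -1.616] F [-6.2 -0.8  6. ] M [ 0.07  1.02 -0.34] g 0.309 q [ 0.53  0.31  1.91 -0.    0.92  2.15]
```

View pics/w10z.png

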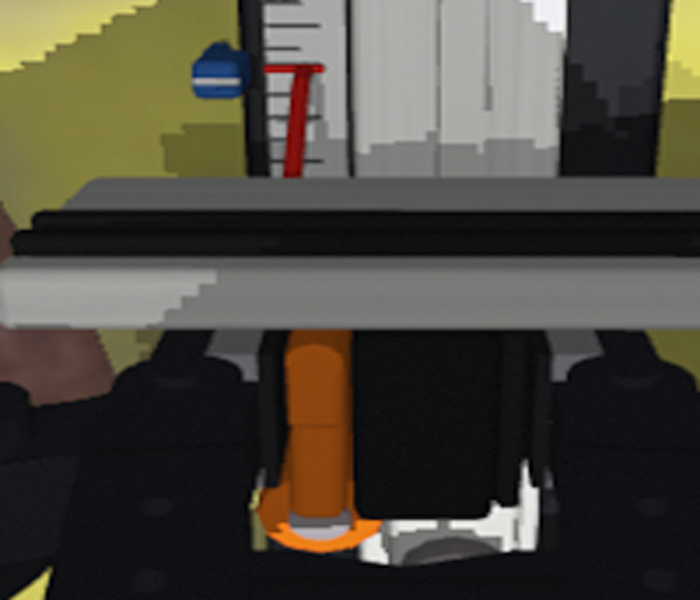

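```bash
python3 -m crank '0 0 0 0 0 0 1; 0 0 0 0 0 0 1; 0 0 0 0 0 0 1; 0 0 0 0 0 0 1; 0 0 0 0 0 0 1; 0 0 0 0 0 0 1; 0 0 0 0 0 0 1; 0 0 0 0 0 0 1' 40;python3 - <<'E'
from h import *
C=snap("wrist","w11"); st(); snap("scene","s11",3,(220,200,420,340))
a=cv2.imread("pics/w11.png"); cv2.imwrite("pics/w11z.png",cv2.resize(a[150:390,210:410],None,fx=3.5,fy=2.5,interpolation=2))
p=ray_z("wrist",(295,177.5),.014);c=ray_z("wrist",(272.5,182.5),.024);print(p,c,"gap",(c-p)@yh)
E
```

```text
time_s: 18.2
ee_pos: [0.5077, 0.3297, 0.0479]
orientation: [-1.571, -0.0, -1.616]
force: [-5.5, -0.4, 3.8]
gripper_width: 0.308
t 18.25 p [0.5076 0.3297 0.0478] rpy [-1.571 -0.    -1.616] F [-5.1 -0.5  3.4] M [ 0.22  0.78 -0.36] g 0.308 q [ 0.53  0.31  1.91 -0.    0.92  2.15]
[0.54393678 0.34391197 0.014     ] [0.54408639 0.35422439 0.024     ] gap -0.0003144422762083517
```

View pics/w11z.png

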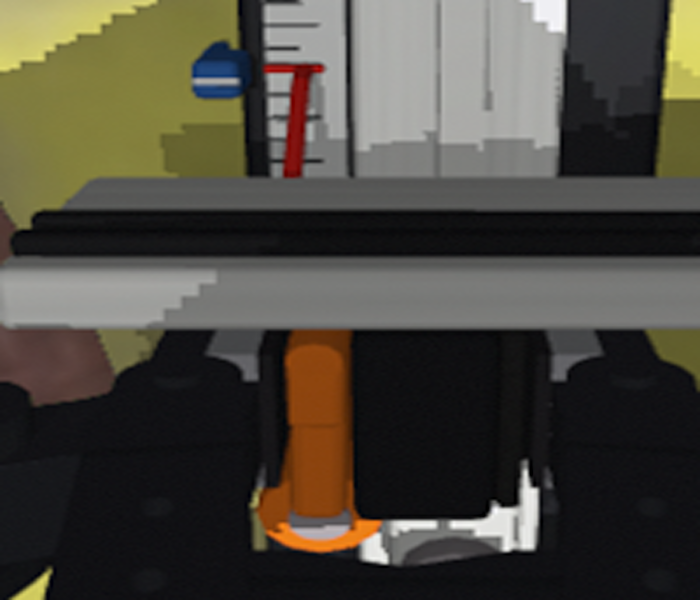

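View pics/s11.png

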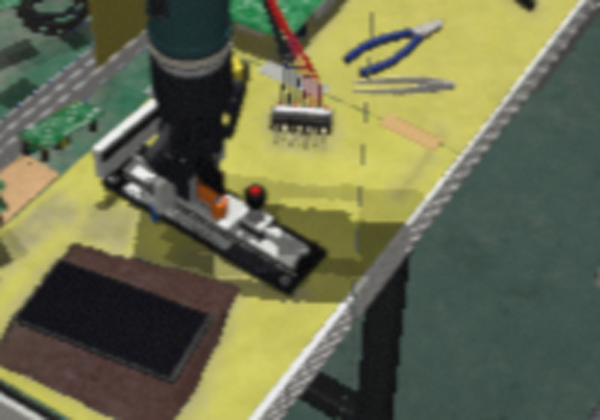

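Run:
```python
from h import *
print(r.close_job()); st()
```

```text
the job is handed in; nothing more can be done
None
the job is handed in; nothing more can be done
```

I did the whole job and handed it in at about 18 s. The arm is still gripping the lever and rubber pad at 40 N, with the pointer at the clip.

- **Knob:** I pulled it up until it met its stop, at about 15 N. After release, the wrist picture showed its red dot in the raised position, and the last scene picture shows it still up.
- **Jaw:** I pushed it about 46 mm with both open fingers behind the plate and the lever still open at about 0.4 rad. The spring pushed back with about 5 N.
- **Pointer:** In the last pictures before handing in, the pointer measured about 0.3 mm from the clip's line. It did not move while the lever closed.
- **Lever:** The fingers stopped at a reading of about 26 mm. That matches the 27.7 mm of closed lever plus pad, because the gripper also read about 1.3 mm low on the knob. The lever looks parallel to the rail.
- **Other things on the bench:** Nothing looks disturbed in the last scene picture, but I did not measure their positions.

Two checks disagreed. Before the last push, one trained-network reading put the lever tip about 10 mm too far in, but my measurement from the picture gave 0.40 rad open. A steady upward force of 3 to 6 N also showed at the wrist while pushing. I took it as friction on the plate and left it.

I had no direct reading of the finger forces on the lever or pad. That they are gripped rests on the 40 N grip setting and the stopped fingers.

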